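Put the tray of loose nuts in its holder

TASK

Two small wooden carrying trays stand on the bench. Take the one with the two loose steel nuts in it by its handle bar, carry it level so that both nuts stay inside, and set it down in the grey steel tray holder so that it stands flat on the holder's floor, inside the lips all round and lengthwise along it; then let go.

Things in the scene. Friction and masses are not known exactly. Their poses are not given: they have to be found in the camera images.
- tray_grip (a point): Middle of the handle bar of the loose wooden tray with the two nuts (its twin holds a roll of black tape), 85 mm above the tray's underside. Bar 16 mm wide, 24 mm high, free for 120 mm along x between end boards 100 mm high (40 mm wide at the top). Tray 140 mm long (x), 90 mm wide (y), walls 28 mm high, floor 6 mm, 0.3 kg; the same both ways round. z up.
- holder_floor (a point): Centre of the floor of the tray holder, a shallow grey sheet-steel pan fixed on the bench. Inside 170 mm long (x) by 120 mm wide (y), so the tray has 15 mm to spare on every side; floor 4 mm above the bench, lips 10 mm above the floor and 4 mm thick. x along its length, z up. The tray may stand in it either way round.
- nut_1: A loose plain steel hex nut, 30 mm across the flats (35 mm over the corners), 16 mm high, about 60 g, with a 19 mm hole, lying flat on the floor of the tray to be moved, in the half towards the tray's -x end at the start. Origin: centre of its underside; z up through the hole.
- nut_2: A loose plain steel hex nut, 30 mm across the flats (35 mm over the corners), 16 mm high, about 60 g, with a 19 mm hole, lying flat on the floor of the tray to be moved, in the half towards the tray's +x end at the start. Origin: centre of its underside; z up through the hole.
There are look-alikes about, which are no part of the job. What is shaped like the part that bears tray_grip but green is not meant.

How it is judged:
By the outcome, as a careful person would: the job done as asked, in the order asked, and still so for the second after the job is handed in, with the robot touching nothing.
It also fails if it takes over 43 s, if anything falls off the work surface, if the arm or the gripper's body presses on something with over 40 N, if the wrist force passes 120 N, or if a joint passes its speed limit or range.

ROBOT

A 7-joint arm with a two-finger parallel gripper is mounted at the origin on a cart in front of the work surface, level with it; the furniture and walls round the work are solid. World frame = base frame: x ahead of the robot, y to its left, z up, the work surface at z = 0. Lengths are in m, angles in rad, forces in N, time in s.
With the tool pointing down it reaches from about 0.425 to 0.95 m from the base axis. Payload 4.7 kg.
Tool frame: the origin (TCP) lies on the centre line of the jaws, within the pads' length; the fingertips stand 8 mm ahead of it and the grasp point (between the pads) lies 11 mm behind it (r.nose_length is the z of the fingertips in the tool frame, in m); z points along the fingers, y is the line along which they close (so a half turn about z gives the same grasp; the last joint's range is limited). The gripper opens to 87 mm and grips with 3 to 60 N. Pads are 19 mm wide; open, the fingers measure 117 mm over their backs; the gripper's body (75 mm by 190 mm) begins 51 mm behind the grasp point.
Start: joints at [1.112, 0.469, -0.049, 1.532, 0.024, 1.141, -0.082], TCP at [0.281, -0.614, 0.231] pointing down, gripper open.
Joint ranges: [-2.59, 2.59], [-0.33, 1.99], [-1.39, 1.29], [0.1, 2.45], [-1.04, 4.18], [0.21, 1.99], [-2.66, 2.66]. Speed limits (rad/s): [2.57, 2.57, 3.14, 3.14, 3.14, 3.14, 3.14].

INTERFACE

Orientations are given as a rotation vector (axis times angle).
In Python, from rig import r gives the robot as it stands. Calls block until the motion is done:
- r.goto(position, orientation): joint-space move of the TCP to a pose.
- r.movel(position, orientation=None, max_speed=0.15): straight line of the TCP; orientation=None keeps the orientation; max_speed is the mean speed in m/s.
- r.movej(angles): joint-space move.
- r.move_gripper(opening): finger opening in m; the grip force is fixed at half the most; returns when the fingers have stopped.
- r.dwell(seconds).
- r.solve_ik(position, orientation): joint angles nearest the present ones, or None.
- r.state(): the state.
- r.get_image(name): name is "scene" or "top" or "wrist"; returns a dict with "pixels" (480x640x3 uint8, red, green, blue), "intrinsics" (3x3 intrinsics, pixels), "k1" (the pictures are not rectified: a ray, as slopes to the right and down, at radius r is drawn at 1 + k1 r^2 times it, then the intrinsics apply), "rvec" (rotation vector, rad) and "tvec" (3), from world to camera coordinates, as OpenCV has them; the wrist camera has in their place "tool_from_camera" (4x4, takes a point from camera to tool coordinates, whose origin is the TCP and whose axes are the flange's). Camera axes: x right, y down, z forward; pixel columns grow to the right and rows downward; lengths in m; the calibration is good to about 2 mm. A picture is of the moment at which its call begins: read the wrist's pose just before it. There is no depth.
A pose or a line that the arm cannot do raises r.Unreachable and nothing moves.
- r.finish_job(): hands the job in; it is judged then, once.
The state is a dict: "t": time; "qpos": joint angles; "joint_velocities": joint speeds; "joint_efforts": joint torques, N m; "position": TCP position; "ee_rot": TCP orientation; "ft_force": force on the tool from outside, world axes, zero at the start; "torque": the same for the moment, N m; "grip_width": finger opening in m; "finger_force": force on a finger pad.
Only numpy, scipy, OpenCV 4.12 (cv2) and the standard library are available. Lean on these libraries where they do the work, as an engineer would, in place of code of your own. Each camera call takes 0.05 s, during which the arm holds its last target. There are 200 camera calls.

## Working session

There is one attempt and no reset: what is moved stays moved. The work goes in short steps, each a Python script; the robot and the scene stay as the last script left them, time stands still between calls to the robot, and variables do not carry over. Pictures are saved under pics/ and viewed, at most 10 in all, crops included, and the job is handed in when it is done.

```bash
mkdir -p pics; python3 - <<'E'
from rig import r
import cv2,numpy as np,pickle
d={}
for n in("scene","top"):
    im=r.get_image(n);d[n]=im
    cv2.imwrite(f"pics/{n}0.png",im["pixels"][:,:,::-1])
    print(n,im["k1"],im["rvec"],im["tvec"],im["intrinsics"])
pickle.dump(d,open("d0.pkl","wb"))
print(r.state())
E
```

```text
scene -0.13697845032970754 [ 0.84150919 -2.16614943  1.46779397] [0.54243053 0.18781351 1.29095261] [[612.79486727   0.         327.32823849]
 [  0.         612.79486727 237.05518396]
 [  0.           0.           1.        ]]
top -0.01527743040978622 [ 2.14139983 -2.17622923  0.15594124] [0.16186399 0.56802236 1.02152976] [[436.64379688   0.         314.36153427]
 [  0.         436.64379688 242.90640415]
 [  0.           0.           1.        ]]
{'t': 0.1, 'qpos': array([ 1.11211162,  0.46935535, -0.04859209,  1.53355178,  0.02410165,
        1.14097855, -0.0823184 ]), 'joint_velocities': array([-0.00017812, -0.00221654,  0.00170404, -0.00279377, -0.00054697,
        0.00071734, -0.0017263 ]), 'joint_efforts': array([ 9.89797991e-04, -5.09169888e+01, -8.07822612e-02, -2.36830705e+01,
       -6.13948773e-02,  3.45045305e-02,  5.04431978e-05]), 'position': array([ 0.28105539, -0.61314494,  0.22961761]), 'ee_rot': array([-3.06771498e+00, -6.69580195e-01,  6.64086776e-04]), 'ft_force': array([ 0.86362252, -0.1976943 , -0.38961014]), 'torque': array([-0.00925974, -0.05473872, -0.02873404]), 'finger_force': 0.0, 'grip_width': 0.08663473353708599}
```

View pics/top0.png

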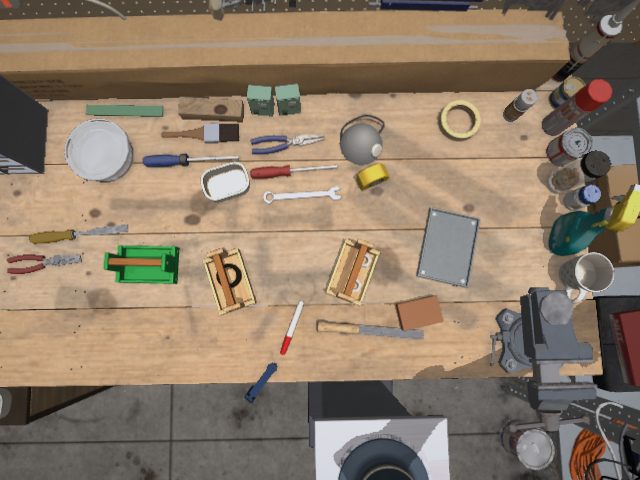

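View pics/scene0.png

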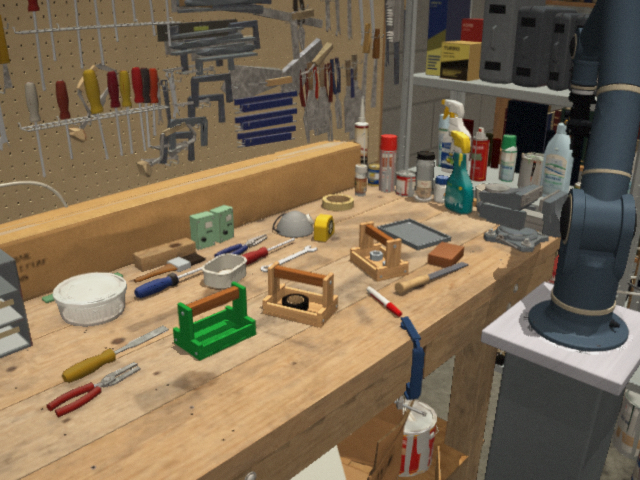

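The top picture shows two wooden trays: one at (354,272) with nuts visible under the bar, and one at (230,280) with a black tape roll. A green look-alike is at (142,265), and the holder is at (448,247). The tray at (354,272) fits the description, so I'll confirm it in an enlarged crop.

```bash
cat > h.py <<'E'
import cv2,numpy as np
from scipy.spatial.transform import Rotation as R
def ray(im,px):
    K=im["intrinsics"];d=np.array([(px[0]-K[0,2])/K[0,0],(px[1]-K[1,2])/K[1,1]])
    u=d.copy()
    for _ in range(20): u=d/(1+im["k1"]*(u@u))
    return np.r_[u,1]
def toworld(im,px,z,T=None):
    """pixel -> world at height z; T = world_from_camera for the wrist"""
    if T is None:
        Rm=cv2.Rodrigues(np.array(im["rvec"]))[0].T; o=-Rm@np.array(im["tvec"])
    else: Rm,o=T[:3,:3],T[:3,3]
    v=Rm@ray(im,px); return o+v*(z-o[2])/v[2]
def topix(im,P,T=None):
    if T is None: Rm=cv2.Rodrigues(np.array(im["rvec"]))[0]; c=Rm@P+im["tvec"]
    else: c=T[:3,:3].T@(np.array(P)-T[:3,3])
    u=c[:2]/c[2]; u=u*(1+im["k1"]*(u@u)); K=im["intrinsics"]
    return u*[K[0,0],K[1,1]]+[K[0,2],K[1,2]]
E
python3 - <<'E'
import pickle
from h import *
d=pickle.load(open("d0.pkl","rb"));t=d["top"]
print(topix(t,[0,0,0]),topix(t,[.281,-.614,.23]))
for p,z in [((354,272),.085),((448,247),.014),((142,265),.08),((230,280),.085)]: print(p,toworld(t,p,z))
c=t["pixels"][220:320,320:490,::-1]
cv2.imwrite("pics/c1.png",cv2.resize(c,None,fx=4.7,fy=4.7,interpolation=2))
E
```

```text
[383.19549809 484.46248396] [711.33077449 371.12738644]
(354, 272) [0.4954273  0.06353753 0.085     ]
(448, 247) [ 0.5581917  -0.17949706  0.014     ]
(142, 265) [0.51959575 0.55105386 0.08      ]
(230, 280) [0.48171482 0.34731212 0.085     ]
```

View pics/c1.png

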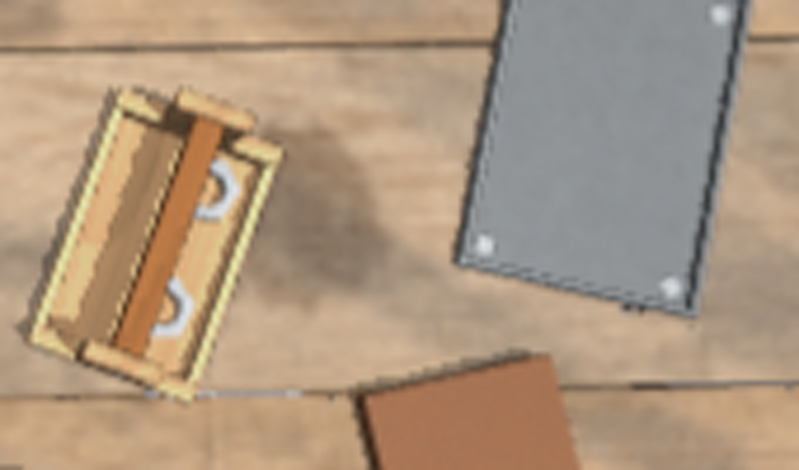

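The crop confirms it: tray with two bright nuts at crop (220,190) and (175,310), bar from (207,128) to (135,345), and the holder to its right. I'll go above a point between them and look from the wrist.

```bash
cat >> h.py <<'E'
def ori(yaw):
    """tool down, closing axis y at right angles to heading yaw; nearest IK-friendly branch picked by caller"""
    x=np.array([np.cos(yaw),np.sin(yaw),0]);z=np.array([0,0,-1.]);y=np.cross(z,x)
    return R.from_matrix(np.c_[x,y,z])
def wristT(s,im):
    T=np.eye(4);T[:3,:3]=R.from_rotvec(s["ee_rot"]).as_matrix();T[:3,3]=s["position"]
    return T@np.array(im["tool_from_camera"])
def look(r,name):
    import pickle
    s=r.state();im=r.get_image("wrist");T=wristT(s,im)
    cv2.imwrite(f"pics/{name}.png",im["pixels"][:,:,::-1]);pickle.dump((im,T),open(name+".pkl","wb"))
    return s,im,T
E
python3 - <<'E'
import pickle
from h import *
from rig import r
d=pickle.load(open("d0.pkl","rb"));t=d["top"]
f=lambda x,y:(320+(x+.5)/4.7-.5,220+(y+.5)/4.7-.5)
a=toworld(t,f(207,128),.097);b=toworld(t,f(135,345),.097)
c=(a+b)/2;yaw=np.arctan2(*(a-b)[1::-1]);print("tray",a,b,c,yaw,np.linalg.norm(a-b))
q=[toworld(t,p,.014) for p in [(430,208),(479,214),(467,287),(418,278)]];print("holder",np.array(q),np.mean(q,0))
s=r.state();p=s["position"]
r.movel([p[0],p[1],.38],max_speed=.25)
im=r.get_image("wrist");print(np.array(im["tool_from_camera"]))
for w in (yaw,yaw+np.pi):
    print(w,r.solve_ik([c[0]+.03,c[1]-.1,.40],ori(w).as_rotvec()))
print(r.state()["t"])
E
```

```text
tray [0.55175903 0.04105441 0.097     ] [0.44755873 0.0789152  0.097     ] [0.49965888 0.05998481 0.097     ] -0.34851478781398176 0.11086542233178674
holder [[ 0.65756051 -0.13968457  0.014     ]
 [ 0.64049512 -0.26277263  0.014     ]
 [ 0.45849535 -0.22086478  0.014     ]
 [ 0.48262038 -0.10093062  0.014     ]] [ 0.55979284 -0.18106315  0.014     ]
[[-1.85157633e-04 -9.68673460e-01 -2.48337862e-01  6.69304190e-02]
 [ 9.99999685e-01 -3.71160131e-04  7.02169989e-04  2.35635968e-06]
 [-7.72346546e-04 -2.48337653e-01  9.68673223e-01 -1.53860177e-01]
 [ 0.00000000e+00  0.00000000e+00  0.00000000e+00  1.00000000e+00]]
-0.34851478781398176 [ 0.40427653  0.15759812 -0.47157084  1.59663595  0.07235612  1.40474771
 -1.99355699]
2.7930778657758113 [ 0.60992406  0.18977851 -0.72298275  1.58656675  0.12671414  1.41322602
  1.09821199]
0.9
```

```bash
python3 - <<'E'
from h import *
from rig import r
r.goto([.53,-.06,.36],ori(2.85).as_rotvec())
r.dwell(.3)
s,im,T=look(r,"w1");print(s["t"],s["position"],s["qpos"],im["intrinsics"],im["k1"],T)
for P in ([.5,.06,.097],[.56,-.181,.014]): print(topix(im,P,T))
E
```

```text
3.375 [ 0.53004785 -0.06036994  0.35996428] [ 0.63445314  0.21098119 -0.71171042  1.65190393  0.14120116  1.33125748
  1.17856865] [[429.33911868   0.         319.51085854]
 [  0.         429.33911868 238.2100732 ]
 [  0.           0.           1.        ]] -0.008550376818586385 [[ 2.88355466e-01  9.27661584e-01  2.37265907e-01  4.65050402e-01]
 [ 9.57523080e-01 -2.79149590e-01 -7.22845659e-02 -4.11560240e-02]
 [-8.22934259e-04  2.48031232e-01 -9.68751687e-01  5.13828051e-01]
 [ 0.00000000e+00  0.00000000e+00  0.00000000e+00  1.00000000e+00]]
[433.17232076 133.10660256]
[231.39537878 240.82208059]
```

View pics/w1.png

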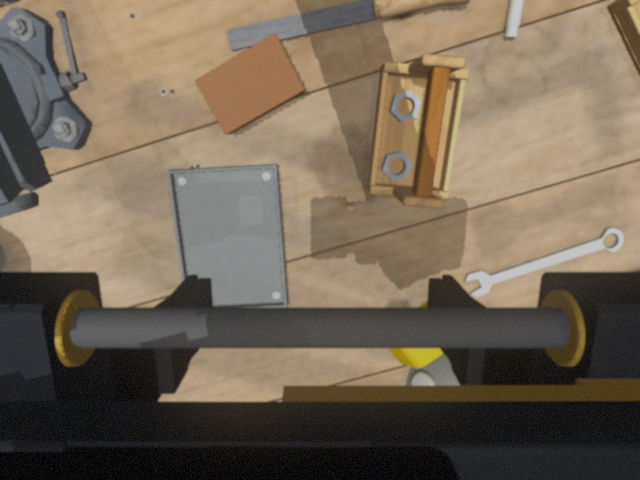

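The wrist picture shows the nut tray with its bar running from (440,68) to (426,196). The holder's corners are at about (170,170), (278,165), (287,305) and (185,305, partly hidden). I'll enlarge both.

```bash
python3 - <<'E'
import cv2,numpy as np
i=cv2.imread("pics/w1.png")
a=cv2.resize(i[155:315,160:300],None,fx=3.7,fy=3.7,interpolation=2)
b=cv2.resize(i[50:210,365:475],None,fx=3.7,fy=3.7,interpolation=2)[:, :282]
cv2.imwrite("pics/c2.png",np.hstack([a,b])); print(a.shape,b.shape)
E
```

```text
(592, 518, 3) (592, 282, 3)
```

View pics/c2.png

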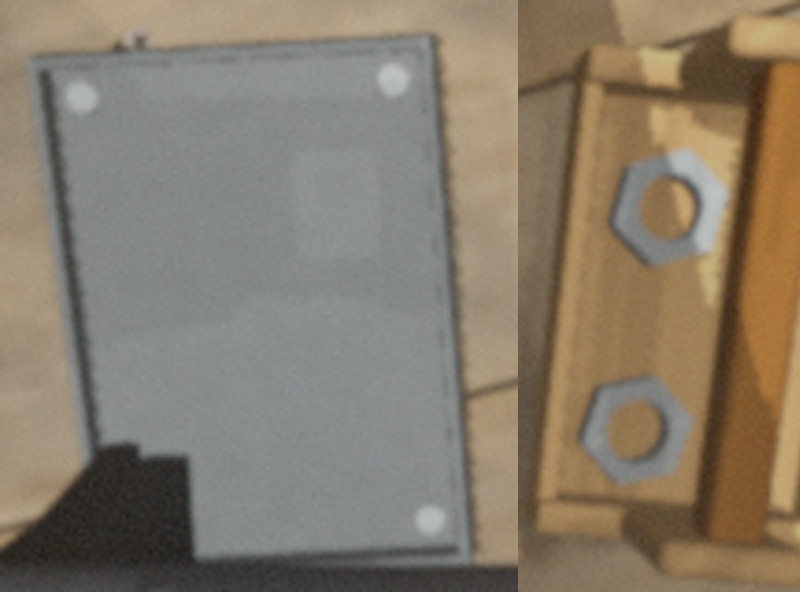

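```bash
python3 - <<'E'
import pickle
from h import *
from rig import r
im,T=pickle.load(open("w1.pkl","rb"))
f=lambda x,y:(160+(x+.5)/3.7-.5,155+(y+.5)/3.7-.5)
A,B,C=[toworld(im,f(*p),.014,T)[:2] for p in ((30,60),(436,36),(470,558))]
print("holder",A,B,C,(A+C)/2,"sides",np.linalg.norm(A-B),np.linalg.norm(B-C),"yaw",np.arctan2(*(C-B)[::-1]),np.arctan2(*(A-B)[::-1])+np.pi/2)
yaw=-.3485;c=np.array([.4997,.0600]);u=np.array([np.cos(yaw),np.sin(yaw)])
r.goto([*(c+.075*u),.27],ori(yaw+np.pi).as_rotvec());r.dwell(.3)
s,im,T=look(r,"w2");px=im["pixels"][:,:,::-1].copy();n=np.array([-u[1],u[0]])
for sx in(-.06,.06):
  for sy in(-.008,.008):
    p=topix(im,np.r_[c+sx*u+sy*n,.097],T);print(p);cv2.circle(px,tuple(np.round(p).astype(int)),2,(0,255,0),-1)
print(s["t"],s["position"])
p=topix(im,np.r_[c,.09],T).astype(int);x0,y0=max(p[0]-130,0),max(p[1]-110,0)
print(x0,y0);cv2.imwrite("pics/c3.png",cv2.resize(px[y0:y0+200,x0:x0+260],None,fx=3,fy=3,interpolation=2))
E
```

```text
holder [ 0.45982941 -0.22341148] [ 0.48947173 -0.09949425] [ 0.65884082 -0.14290814] [ 0.55933511 -0.18315981] sides 0.1274132956988461 0.17484465823261983 yaw -0.2509247004947358 -0.2347984870906754
[310.12782137  27.77561102]
[332.94609229  27.71084384]
[311.34615507 197.44912925]
[332.13323548 197.40168243]
4.3333 [0.57059108 0.03306982 0.27106878]
191 6
```

View pics/c3.png

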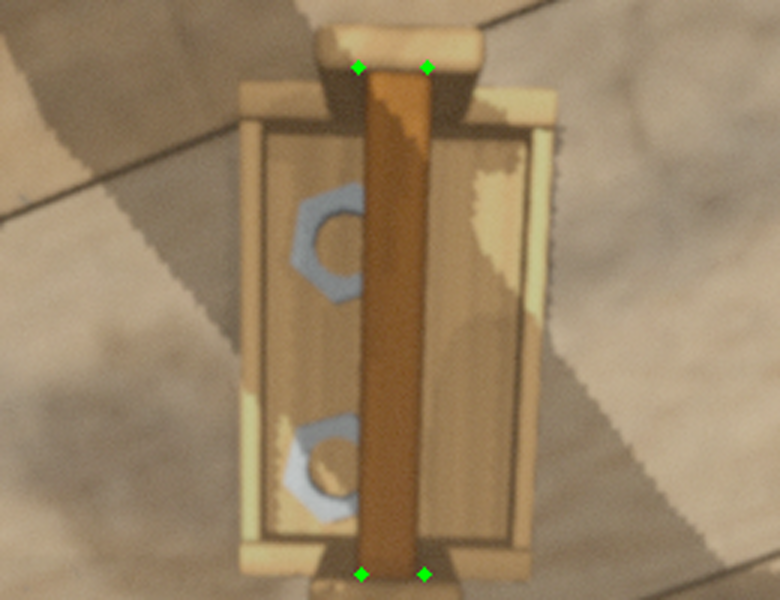

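```bash
python3 - <<'E'
import pickle
from h import *
from rig import r
im,T=pickle.load(open("w2.pkl","rb"))
f=lambda x,y:(191+(x+.5)/3-.5,6+(y+.5)/3-.5)
a=toworld(im,f(387,577),.097,T)[:2];b=toworld(im,f(400,72),.097,T)[:2]
if a[0]<b[0]:a,b=b,a
c=(a+b)/2;yaw=np.arctan2(*(a-b)[::-1]);print(c,yaw,np.linalg.norm(a-b))
o=ori(yaw+np.pi).as_rotvec()
r.goto([*c,.20],o);r.movel([*c,.074],o,max_speed=.08)
s=r.state();print(s["t"],s["position"],s["ft_force"])
r.move_gripper(0.0);s=r.state();print(s["grip_width"],s["finger_force"],s["ft_force"],s["position"],s["t"])
if .012<s["grip_width"]<.020:
    p=s["position"]
    r.movel([p[0],p[1],p[2]+.09],o,max_speed=.06);r.dwell(.4)
    s=r.state();print(s["grip_width"],s["ft_force"],s["torque"],s["position"],s["t"],s["qpos"])
    for z in (.164,.078):print(r.solve_ik([.559,-.182,z],ori(-.24+np.pi).as_rotvec()))
i=r.get_image("scene");im=r.get_image("wrist")
cv2.imwrite("pics/s2.png",np.vstack([cv2.resize(i["pixels"][200:320,320:480],(640,480)),])[:,:,::-1])
E
```

```text
[0.50051671 0.05977296] -0.37637848668025725 0.11924112116356911
6.6 [0.50086234 0.05982656 0.07442052] [-0.29359041  0.43157563  0.23762645]
0.01566402960095719 29.99924775213003 [ 1.15929588  1.39220493 -1.90753236] [0.5006477  0.06008823 0.07395279] 7.7417
0.015806928356117154 [-0.78104409  0.86212432 -4.71003068] [ 0.08246217 -0.1468534  -0.01969322] [0.5006362  0.06010468 0.1639188 ] 9.7917 [ 0.39623514  0.35563769 -0.73132437  1.973951    0.29662256  0.91964645
  0.70816901]
[ 0.73834997  0.47740289 -0.66282728  1.78900172  0.34420269  0.99337101
  1.26965197]
[ 0.68979919  0.57922739 -0.60491552  1.85709033  0.43172476  0.83893585
  1.19739407]
```

View pics/s2.png

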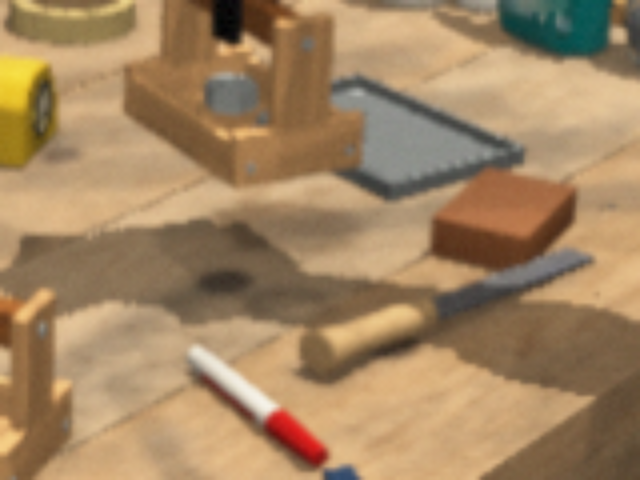

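The tray is held level about 90 mm up, with nuts still inside. Next: carry it over, lower gently until it makes contact, release and lift away.

```bash
python3 - <<'E'
from h import *
from rig import r
o=ori(-.24+np.pi).as_rotvec();h=[.559,-.182]
r.movel([*h,.164],o,max_speed=.08);r.dwell(.4)
r.movel([*h,.092],o,max_speed=.05);r.dwell(.3)
s=r.state();f0=s["ft_force"][2];print(s["t"],s["position"],s["ft_force"],s["torque"])
z=.085
while z>.072:
    r.movel([*h,z],o,max_speed=.02);f=r.state()["ft_force"][2]-f0
    if f>3:break
    z-=.001
s=r.state();print(z,s["ft_force"],s["position"],s["t"])
s,im,T=look(r,"w3")
i=r.get_image("top")
cv2.imwrite("pics/p3.png",np.hstack([im["pixels"][0:300,160:480],cv2.resize(i["pixels"][190:300,400:500],(273,300))])[:,:,::-1])
E
```

```text
15.45 [ 0.55903784 -0.18205605  0.09212591] [-0.39433832 -0.13493865 -4.84172608] [ 0.12706719 -0.10577345  0.00931227]
0.077 [-3.34840496  0.70889749  5.50050991] [ 0.55913849 -0.18191071  0.07793214] 17.95
```

View pics/p3.png

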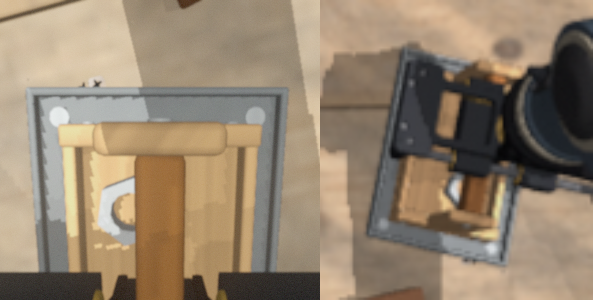

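The wrist view shows the tray centred between the lips and square to the holder. The contact height of 78 mm matches the holder floor. Releasing and retreating.

```bash
python3 - <<'E'
from h import *
from rig import r
r.move_gripper(.08);r.dwell(.3)
r.movel([.559,-.182,.16],max_speed=.08)
u=np.array([np.cos(-.24),np.sin(-.24)])
r.movel([*(np.array([.559,-.182])+.08*u),.27],max_speed=.2);r.dwell(.2)
s,im,T=look(r,"w4");print(s["t"],s["ft_force"])
i=r.get_image("scene")
cv2.imwrite("pics/p4.png",np.hstack([im["pixels"][0:300,140:500],cv2.resize(i["pixels"][190:265,330:440],(440,300))])[:,:,::-1])
E
```

```text
21.8167 [ 0.7331367  -0.28459589  0.41900605]
```

View pics/p4.png

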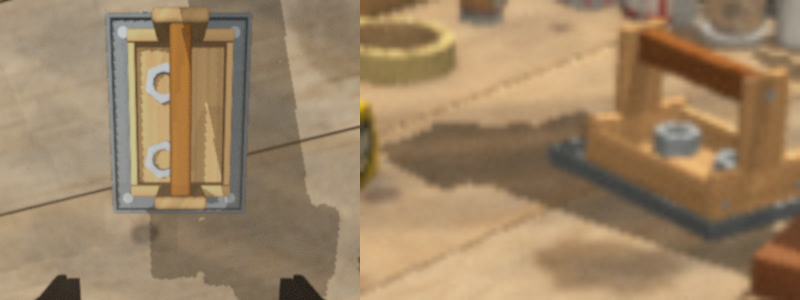

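The tray stands flat inside the lips, lengthwise along the holder, with both nuts in it at (160,83) and (158,160). The gripper is clear.

```bash
python3 -c "
from rig import r
print(r.finish_job())"
```

```text
the job is handed in; nothing more can be done
None
```

The tray with the two nuts stands flat and lengthwise inside the holder's lips, both nuts still in it; I let go and moved the gripper clear, then handed the job in at about 22 s on the robot's clock.

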